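Snug the slack bar clamp on the glued ring box in the mending drawer

TASK

The little wooden ring box glued in the mending drawer is still loose in its one-hand bar clamp: pull the drawer fully out to its stop, then pump the clamp's trigger against its grip, letting it spring back between squeezes, until both jaws press on the box. Only a snug hold is wanted, so squeeze gently and do not crush the box, leave the other things alone, and finish while still holding the trigger squeezed, with the clamp and the box flat in the open drawer.

Things in the scene. Friction and masses are not known exactly. Their poses are not given: they have to be found in the camera images.
- chest_front (a point): Point at table height below the middle of the front of a low wooden chest with one white-fronted drawer, 270 deep x 420 wide x 115 high (mm), standing on the table; its axes are the chest's: -x points out of the front, the way the drawer is pulled, and the chest reaches 270 mm to +x.
- chest_drawer0 (a joint): The drawer's travel in m: 0 shut (it starts 20 to 40 mm ajar), 0.1896 at its stop; it grows as the drawer is pulled along the chest's -x. It runs easily (about 3 N). Inside 225 deep x 378 wide; its floor, with a non-slip cork liner, is 24 mm above the table, its walls rise 69 mm above that, its front panel reaches 103 mm above the table.
- chest_drawer0_handle (a point): Middle of the drawer's bar handle: a dark steel bar 11 mm thick, 120 mm long, level, parallel to the drawer front and 35 mm out from it, on two posts, 77 mm above the table. Free to take from above.
- clamp: One-hand bar clamp, black and orange, steel bar, lying flat and loose on the drawer's floor; 0.6 kg, 30 mm thick. Origin: underside, below the bar's centre line, at the near (fixed) jaw's face. +x: along the bar to the far jaw; +y: the side both jaws reach to; -y: the side of pistol grip and trigger, which points roughly to the drawer's front. Housing: x -64 to -6, y -20 to 24 mm.
- grip: The clamp's pistol grip, fixed to the clamp's housing (origin and axes those of clamp): a straight bar 22 thick (x -76 to -54 mm), y -98 to -14 mm, 30 high. Its back face is at x = -76 mm.
- trigger_face: The grey trigger blade that the fingers press, 8 thick, 22 high (z 4 to 26 mm), from y = -28 to y = -92 mm in the clamp's frame, in front (+x) of the grip, with a round upright finger roll of 8 mm radius at y = -68 that stands 5 mm proud. It leans 7 degrees outward let out, 11 degrees inward home. Its origin is the trigger's pin, at x = -26, y = 14 mm in the clamp's frame.
- trigger (a joint): Trigger angle in rad: 0 let out, 0.32 squeezed home on its stop; a squeeze that stalls short of it means the jaws have met the work. A spring pushes it back with 1.5 N (let out) to 2 N (home) at the finger and swings it out when let go. Once both jaws bear on the box, they press with about 2.4 times the finger force (10 N: about 24 N; 25 N: about 60 N).
- squeeze (a point): Front of the roll on the trigger blade where a finger presses, 15 mm above the drawer's floor; let out: x = -10, y = -68 mm in the clamp's frame. There grip and trigger measure 66 mm over all let out, 40 mm home, along the clamp's x, free to take from above. The clamp stays put on the liner when the fingers open: only a trigger-side finger that backs off 26 mm lets the trigger fully out.
- bar (a joint): Travel of the bar and far jaw in m: the jaw opening is 80 mm minus this value. A full squeeze of the trigger draws the far jaw about 10 mm towards the near one; a brake keeps it there when the trigger springs back.
- near_pad: Orange pad of the near jaw, fixed to the clamp's housing (origin and axes those of clamp); its face is at x = 0, y 32 to 72 mm, z 2 to 28 mm.
- far_pad: Orange pad of the far jaw, carried by the bar; its face is at x = 80 mm minus bar in the clamp's frame, y 32 to 72 mm, z 3 to 29 mm. Its origin starts at that of the clamp at bar 0 and travels with the bar.
- ring_box: The ring box: brown wood with a dark lid seam and a small brass catch, 40 (x, between the jaws) x 56 (y) x 36 high (mm), about 90 g, standing loose on the drawer's floor between the jaws. Origin: centre of its underside. Thin-walled and freshly glued: a jaw force above 60 N crushes it; more than 6 N from each jaw holds it.
- glue_tub: Small white glue tub with a yellow lid, 36 across x 34 high, standing in the drawer beside the far jaw's end of the clamp; must not be tipped over. Origin: centre of its underside.
- jar: Glass jar with a steel screw lid, 72 across x 95 high, on top of the chest; leave alone. Origin: centre of its underside.
- comb: White plastic comb 150 x 40 mm, 5 thick, flat on top of the chest; leave alone.
- spoon: Stainless steel spoon, 170 mm long, on the table to the left; leave alone.
- lantern: Green plastic lantern, 84 across x 168 high over its handle, on the steel bracket shelf at the right; leave alone.
- blue_box_door (a joint): Angle (rad) of the swing door of the blue plastic box on the bracket shelf at the right; leave alone.

How it is judged:
By the outcome, as a careful person would: the job done as asked, in the order asked, and still so for the second after the job is handed in, while the arm keeps its last pose, push and grip.
It also fails if it takes over 54 s, if anything falls off the work surface, if the arm or the gripper's body presses on something with over 40 N, if the wrist force passes 120 N, or if a joint passes its speed limit or range.

ROBOT

A 7-joint arm with a two-finger parallel gripper is mounted at the origin on the work surface. World frame = base frame: x ahead of the robot, y to its left, z up, the work surface at z = 0. Lengths are in m, angles in rad, forces in N, time in s.
With the tool pointing down it reaches from about 0.425 to 1.025 m from the base axis. Payload 9.4 kg.
Tool frame: the origin (TCP) lies on the centre line of the jaws, within the pads' length; the fingertips stand 14 mm ahead of it and the grasp point (between the pads) lies 5 mm behind it (arm.tcp_to_tips is the distance from the TCP to the fingertips, in m); z points along the fingers, y is the line along which they close (so a half turn about z gives the same grasp; the last joint's range is limited). The gripper opens to 93 mm and grips with 3 to 60 N. Pads are 15 mm wide; open, the fingers measure 128 mm over their backs; the gripper's body (75 mm by 188 mm) begins 65 mm behind the grasp point.
Start: joints at [1.108, 0.599, -0.003, 1.599, 0.002, 0.943, -0.08], TCP at [0.273, -0.672, 0.233] pointing down, gripper open.
Joint ranges: [-2.57, 2.57], [-0.35, 1.97], [-1.29, 1.29], [0.11, 2.56], [-1.05, 4.19], [0.11, 1.86], [-2.63, 2.63]. Speed limits (rad/s): [2.22, 2.22, 3.01, 3.01, 3.14, 3.14, 3.14].

INTERFACE

Orientations are given as a rotation vector (axis times angle).
In Python, from rig import arm, optics, ticket, boxes_of, pinpoint gives the robot as it stands. The module is installed in compiled form; this text tells all that it offers.
- The arm moves only by the tool carry_out, never from a script. Its argument "rows" is a list of rows, each a list of 3 entries, a list of its own where there are three numbers: the finger opening in mm, from 0 to 93, then the shift along the tool's x, y, z in parts of the range, where 1.0 means 400 mm, then the turn, a rotation vector about the tool's x, y, z in normalised numbers (1 is 180 degrees). In form: [[gripper, [x, y, z], [rx, ry, rz]], ...]. A call has 1 to 12 rows; each row is the pose to reach, as a shift and turn from the pose commanded when the call began, along the tool's axes at that moment; what a row does not reach only later rows make up. A row lasts 1/8 s, in which the tool goes at most 62.5 mm and 10.7 degrees, less where a joint would pass 70% of its speed; a pose out of reach is approached as far as the arm can. Shift and turn numbers lie between -1 and 1, and a call with a number outside is refused. A call with a gripper value outside its range is refused whole. The fingers move at their own pace and stop on an object; the grip force is fixed at half the most. Time passes only in rows, so rows that repeat a pose let the fingers close. It gives the time, the measured TCP pose, the force, the opening and the grip force at its end, in the units of the state.
- arm.observe(): the state, without advancing time (a new reading comes with each control period).
- optics.capture(name): name is "side" or "top"; returns the picture (400x640x3 uint8, red, green, blue); there is no depth.
- optics.get_calibration(name): a dict with "mtx" (3x3 intrinsics, pixels), "R" (3x3) and "t" (3): a world point X has camera coordinates R X + t. Camera axes: x right, y down, z forward; pixel columns grow to the right and rows downward; lengths in m; the calibration is good to about 2 mm. A picture is of the moment at which its call begins. get_calibration takes no time and is no camera call.
- ticket.finish_job(): hands the job in; it is judged then, once.
Trained networks look in the newest picture that a camera, given by its name, has taken for a name from the list of things; names that differ only in an ending like _2 or _b are one class to them, and where a whole thing is asked for, a point or a joint stands for the part that bears it (a point fixed in the world has none). Each returns a list of dicts, best first, with "p" (0 to 1); they miss things now and then, are a little off and sometimes report something else, mostly with a low value. They report only what shows in the picture. A call takes as long as a camera call.
- boxes_of(name, camera): "xy" ([column, row] in pixels, amid what is visible of it).
- pinpoint(name, camera): "xy" ([column, row] in pixels: a listed point, or the origin of a listed thing).
The state is a dict: "time": time; "joint_positions": joint angles; "joint_vel": joint speeds; "tau": joint torques, N m; "eef_pos": TCP position; "orientation": TCP orientation; "contact_force": force on the tool from outside, world axes, zero at the start; "torque": the same for the moment, N m; "finger_gap": finger opening in m; "grip_force": force on a finger pad.
Only numpy, scipy, OpenCV 4.12 (cv2) and the standard library are available. Lean on these libraries where they do the work, as an engineer would, in place of code of your own. Each camera call takes 0.05 s, during which the arm holds its last target. There are 200 camera calls.

## Working session

There is one attempt and no reset: what is moved stays moved. The work goes in short steps, Python scripts to look and compute and a tool call to move; the robot and the scene stay as the last step left them, time stands still between calls to the robot, and variables do not carry over. Pictures are saved under pics/ and viewed, at most 10 in all, crops included, and the job is handed in when it is done.

Besides the shell and the picture viewer there is one more tool, called after ">>>" as name(argument=value, ...), one argument or row to a line, values as JSON. carry_out: Moves the arm, as the interface text tells. Its arguments: {"type":"object","properties":{"rows":{"type":"array","items":{"type":"array"}}},"required":["rows"]}

```bash
mkdir -p pics
cat > h.py <<'E'
import numpy as np, cv2
from rig import arm, optics, ticket, boxes_of, pinpoint
from scipy.spatial.transform import Rotation as Rn
def ray(cam,xy):
    c=optics.get_calibration(cam);R=np.array(c["R"]);t=np.array(c["t"]);K=np.array(c["mtx"])
    return -R.T@t, R.T@np.linalg.inv(K)@np.array([xy[0],xy[1],1.])
def onz(cam,xy,z):
    o,d=ray(cam,xy); return o+d*(z-o[2])/d[2]
def proj(cam,X):
    c=optics.get_calibration(cam);p=np.array(c["mtx"])@(np.array(c["R"])@np.array(X)+np.array(c["t"]));return p[:2]/p[2]
def snap(cam,f):
    im=optics.capture(cam); cv2.imwrite("pics/"+f,im[:,:,::-1]); return im
def st():
    s=arm.observe(); R=Rn.from_rotvec(s["orientation"]).as_matrix()
    print("t",s["time"],"p",np.round(s["eef_pos"],4),"gap",s["finger_gap"],"F",np.round(s["contact_force"],1),"grip",s["grip_force"]);return s,R
E
python3 - <<'E'
from h import *
s,R=st(); print(R.round(3), arm.tcp_to_tips)
Z={"chest_front":0,"chest_drawer0_handle":.077,"clamp":.024,"trigger_face":.024,"squeeze":.039,"ring_box":.024,"glue_tub":.024,"far_pad":.024,"grip":.024}
for cam in("top","side"):
    snap(cam,cam+"0.png"); print(cam,-np.array(optics.get_calibration(cam)["R"]).T@optics.get_calibration(cam)["t"])
    for n,z in Z.items():
        for r in pinpoint(n,cam)[:2]: print(n,np.round(r["xy"],1),round(r["p"],2),onz(cam,r["xy"],z).round(4))
E
```

```text
t 0.0 p [ 0.2726 -0.6711  0.2316] gap 0.09278196220269487 F [ 0.1 -0.3 -0.9] grip 0.2896890789270401
[[ 0.926  0.376 -0.001]
 [ 0.376 -0.926  0.002]
 [-0.    -0.002 -1.   ]] 0.014
top [ 0.24791657 -0.0438364   1.53138978]
chest_front [313.6 189.1] 0.78 [ 0.6189 -0.0247  0.    ]
chest_drawer0_handle [310.8 200. ] 0.85 [ 0.558  -0.0142  0.077 ]
clamp [310.  202.5] 0.39 [ 0.5593 -0.0098  0.024 ]
side [0.07690081 0.53179982 1.05602157]
chest_front [302.6 222.5] 0.76 [ 0.6188 -0.0163  0.    ]
chest_drawer0_handle [322.5 222.5] 0.93 [ 0.5359 -0.0132  0.077 ]
clamp [291.3 191.1] 0.74 [ 0.7171 -0.0729  0.024 ]
squeeze [299.4 220.9] 0.71 [0.61   0.0057 0.039 ]
squeeze [300.5 200. ] 0.52 [ 0.6613 -0.056   0.039 ]
grip [291.8 190.5] 0.75 [ 0.7176 -0.0758  0.024 ]
```

```bash
ls pics
```

```text
side0.png
top0.png
```

View pics/top0.png

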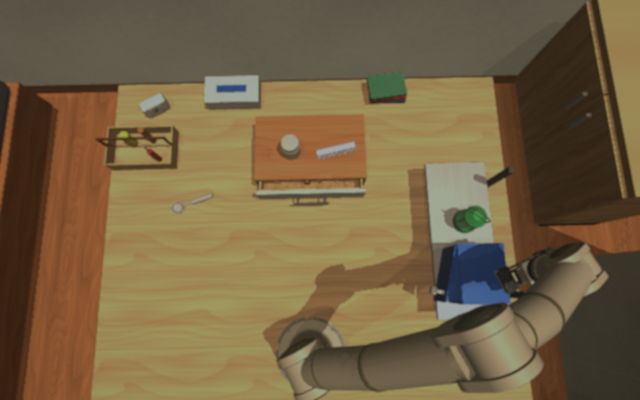

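View pics/side0.png

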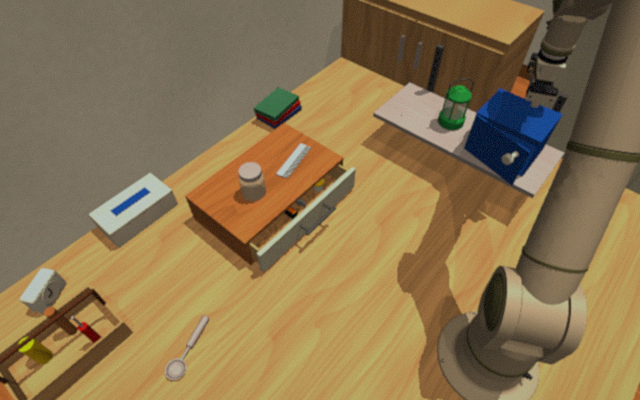

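The top view shows the chest at (255–366, 115–180), the drawer front at row ~192 and the handle at about (310, 203). The arm starts at lower right, over the blue box. I'll enlarge the handle area next.

Run:
```python
from h import *
a=cv2.imread("pics/top0.png")[165:215,245:375]; b=cv2.imread("pics/side0.png")[160:275,230:370]
a=cv2.resize(a,None,fx=6,fy=6,interpolation=2); b=cv2.resize(b,(340,280),interpolation=2)
c=np.zeros((580,780,3),np.uint8); c[:300]=a; c[300:,:340]=b
cv2.imwrite("pics/c0.png",c)
for x,y in((.5359,-.0132),(.558,-.0142)): print(proj("top",[x,y,.077]),proj("side",[x,y,.077]))
```

```text
[310.65251111 205.70781458] [322.50542146 222.48675693]
[310.80718101 199.9891333 ] [316.8722003  218.25724363]
```

View pics/c0.png

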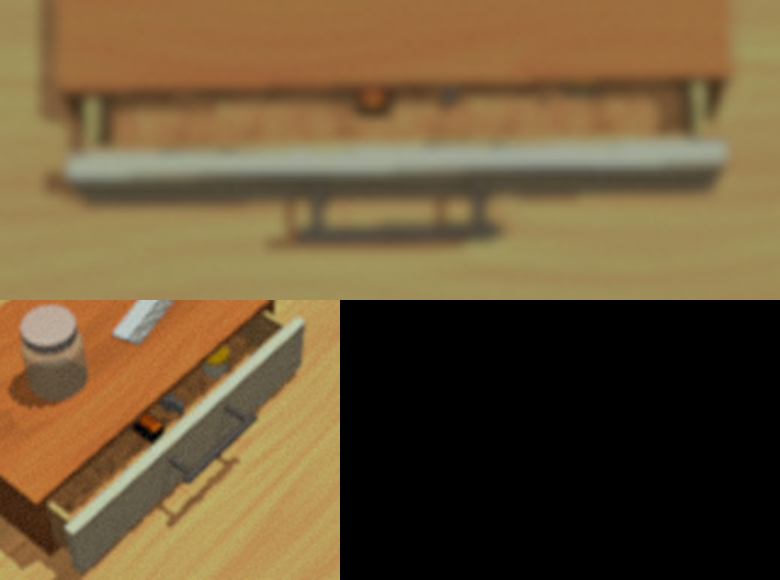

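Run:
```python
from h import *
T=lambda c,r,z:onz("top",(245+(c+.5)/6-.5,165+(r+.5)/6-.5),z)
for n,a,b,z in(("panelInTop",(65,158),(727,143),.103),("panelOutTop",(68,180),(727,163),.103),("handle",(300,237),(498,230),.083),("chest",(68,93),(728,80),.115)):
    A,B=T(*a,z),T(*b,z); d=B-A; print(n,A.round(4),B.round(4),np.hypot(*d[:2]).round(3),"yaw",np.degrees(np.arctan2(d[0],-d[1])).round(2),((A+B)/2).round(4))
# triangulate nets
for n,a,b in(("handle",(311.3,203.5),(322.5,222.5)),("handle net",(310.8,200),(322.5,222.5)),("front",(313.6,189.1),(302.6,222.5))):
    (o1,d1),(o2,d2)=ray("top",a),ray("side",b)
    M=np.c_[d1,-d2]; k=np.linalg.lstsq(M,o2-o1,rcond=None)[0]; print(n,(o1+k[0]*d1).round(4),(o2+k[1]*d2).round(4))
print("lantern",[onz("top",(470,218),z).round(3) for z in(.2,.35)])
s,R=st(); print(s["orientation"], s["joint_positions"])
```

```text
panelInTop [0.5921 0.192  0.103 ] [ 0.5919 -0.2215  0.103 ] 0.414 yaw -0.03 [ 0.592  -0.0147  0.103 ]
panelOutTop [0.578 0.19  0.103] [ 0.5791 -0.2209  0.103 ] 0.411 yaw 0.15 [ 0.5785 -0.0154  0.103 ]
handle [0.5424 0.0471 0.083 ] [ 0.5439 -0.0774  0.083 ] 0.125 yaw 0.7 [ 0.5432 -0.0151  0.083 ]
chest [0.6308 0.1886 0.115 ] [ 0.6293 -0.2225  0.115 ] 0.411 yaw -0.2 [ 0.6301 -0.017   0.115 ]
handle [ 0.546  -0.0157  0.069 ] [ 0.5402 -0.0183  0.0677]
handle net [ 0.5604 -0.0139  0.0656] [ 0.543  -0.0216  0.0618]
front [ 0.6222 -0.0245 -0.0135] [ 0.6253 -0.0229 -0.0127]
lantern [array([ 0.455, -0.563,  0.2  ]), array([ 0.432, -0.504,  0.35 ])]
t 1.0 p [ 0.2727 -0.6712  0.2323] gap 0.09287750464329865 F [-0.2  4.7 -4. ] grip 2.56514361128211
[-3.08216258e+00 -6.02183946e-01  3.09689949e-04] [ 1.10826143  0.59949092 -0.00263672  1.60000392  0.0016897   0.94326518
 -0.07981256]
```

Careful with the scale: shifts go in shares of 400 mm and turns go in shares of 180 degrees. That gives: 365 mm / 400 = 0.9125, -358 mm / 400 = -0.895, 22.1 degrees / 180 = 0.1228.

>>> carry_out(
  rows=[
    [0,[0,0,-0.155],[0,0,0]],
    [0,[0,0,-0.31],[0,0,0]],
    [0,[0,0,-0.465],[0,0,0]],
    [0,[0.05,-0.05,-0.575],[0,0,0]],
    [0,[0.16,-0.155,-0.6],[0,0,0.0444]],
    [0,[0.2675,-0.2625,-0.6],[0,0,0.0889]],
    [0,[0.375,-0.3675,-0.6],[0,0,0.1228]],
    [0,[0.4825,-0.475,-0.6],[0,0,0.1228]],
    [0,[0.59,-0.58,-0.6],[0,0,0.1228]],
    [0,[0.6975,-0.685,-0.6],[0,0,0.1228]],
    [0,[0.805,-0.79,-0.6],[0,0,0.1228]],
    [0,[0.9125,-0.895,-0.6],[0,0,0.1228]],
  ],
)

```text
time: 2.5
eef_pos: [0.4777, -0.2016, 0.4743]
orientation: [3.139, -0.001, 0.007]
contact_force: [1.0, -0.6, 0.5]
finger_gap: 0.0007
grip_force: 0.0
```

Scaled: 330 mm / 400 = 0.825, -303 mm / 400 = -0.7575.

>>> carry_out(
  rows=[
    [0,[0.05,-0.11,0.0825],[0,0,0]],
    [0,[0.1,-0.2175,0.165],[0,0,0]],
    [0,[0.15,-0.325,0.2475],[0,0,0]],
    [0,[0.2,-0.435,0.33],[0,0,0]],
    [0,[0.25,-0.5425,0.4125],[0,0,0]],
    [0,[0.3,-0.65,0.495],[0,0,0]],
    [0,[0.3325,-0.7575,0.575],[0,0,0]],
    [0,[0.3325,-0.7575,0.7],[0,0,0]],
    [0,[0.3325,-0.7575,0.8],[0,0,0]],
    [0,[0.3325,-0.7575,0.825],[0,0,0]],
  ],
)

```text
time: 3.75
eef_pos: [0.6096, 0.1002, 0.1412]
orientation: [3.141, 0.0, -0.001]
contact_force: [0.8, -0.9, 0.7]
finger_gap: 0.0008
grip_force: 0.0
```

Run:
```python
from h import *
s,R=st(); print(s["orientation"])
im=snap("side","s1.png")
c=proj("side",s["eef_pos"]); t=proj("side",s["eef_pos"]+R@[0,0,.014]); print(c,t)
b=cv2.resize(cv2.cvtColor(im,4)[130:290,180:380],None,fx=3.6,fy=3.6,interpolation=2); cv2.imwrite("pics/s1c.png",b)
```

```text
t 3.75 p [0.6096 0.1002 0.1412] gap 0.0008158763146634931 F [ 0.8 -0.9  0.7] grip 0.0
[ 3.14129085e+00  1.74208736e-04 -9.95436171e-04]
[274.35835818 220.10464307] [274.81300491 223.16652254]
```

View pics/s1c.png

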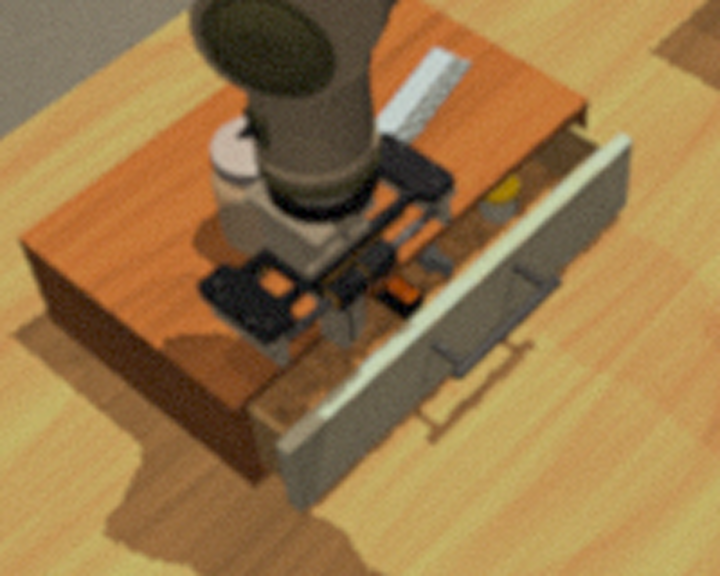

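The crop shows the closed fingertips at crop (340, 335), over the gap between the chest front and the white panel. The clamp's orange grip end at (405, 290) is clear. I'll descend there and push the panel out from the inside.

Scaled: 57 mm / 400 = 0.1425, 50 mm / 400 = 0.125.

>>> carry_out(
  rows=[
    [0,[0,0,0.0625],[0,0,0]],
    [0,[0,0,0.125],[0,0,0]],
    [0,[0,0,0.1425],[0,0,0]],
    [0,[-0.025,0,0.1425],[0,0,0]],
  ],
)

```text
time: 4.3
eef_pos: [0.6018, 0.1005, 0.087]
orientation: [-3.141, 0.001, -0.007]
contact_force: [3.5, -0.5, -3.5]
finger_gap: 0.0005
grip_force: 1.7
```

Scaled: -130 mm / 400 = -0.325, -125 mm / 400 = -0.3125.

>>> carry_out(
  rows=[
    [0,[-0.0375,0,0],[0,0,0]],
    [0,[-0.0875,0,0],[0,0,0]],
    [0,[-0.1375,0,0],[0,0,0]],
    [0,[-0.1875,0,0],[0,0,0]],
    [0,[-0.2375,0,0],[0,0,0]],
    [0,[-0.28,0,0],[0,0,0]],
    [0,[-0.3125,0,0],[0,0,0]],
    [0,[-0.325,0,0],[0,0,0]],
  ],
)

```text
time: 5.3
eef_pos: [0.4687, 0.1004, 0.086]
orientation: [3.142, 0.001, 0.0]
contact_force: [3.7, -1.8, 3.6]
finger_gap: 0.0005
grip_force: 1.6
```

Scaled: -23 mm / 400 = -0.0575, -19 mm / 400 = -0.0475.

>>> carry_out(
  rows=[
    [0,[-0.02,0,0],[0,0,0]],
    [0,[-0.035,0,0],[0,0,0]],
    [0,[-0.0475,0,0],[0,0,0]],
    [0,[-0.0575,0,0],[0,0,0]],
  ],
)

```text
time: 5.8
eef_pos: [0.4587, 0.1008, 0.0862]
orientation: [-3.136, 0.008, -0.031]
contact_force: [48.4, -15.0, -32.3]
finger_gap: 0.0003
grip_force: 23.1
```

Scaled: 20 mm / 400 = 0.05, 10 mm / 400 = 0.025.

>>> carry_out(
  rows=[
    [0,[0.025,0,0],[0,0,0]],
    [0,[0.05,0,0],[0,0,0]],
  ],
)

```text
time: 6.05
eef_pos: [0.4654, 0.0999, 0.0852]
orientation: [3.141, 0.0, -0.004]
contact_force: [-0.4, -0.2, 0.8]
finger_gap: 0.0001
grip_force: 0.0
```

Run:
```python
from h import *
s,R=st(); print(s["joint_positions"].round(3) if hasattr(s["joint_positions"],"round") else s["joint_positions"])
a=snap("top","t2.png");b=snap("side","s2.png")
for n,z in(("chest_drawer0_handle",.077),("squeeze",.039),("clamp",.024)):
  for cam in("side","top"):
    for r in pinpoint(n,cam)[:1]: print(cam,n,r,onz(cam,r["xy"],z).round(4))
a=cv2.resize(cv2.cvtColor(a,4)[160:260,240:380],None,fx=4,fy=4,interpolation=2)
b=cv2.resize(cv2.cvtColor(b,4)[150:310,200:400],(250*1,200),interpolation=2)
b=cv2.cvtColor(cv2.imread("pics/s2.png"),1) if 0 else cv2.imread("pics/s2.png")[120:320,180:380]
c=np.zeros((590,780,3),np.uint8); c[:400,:560]=a; b=cv2.resize(b,(580,580),interpolation=2)
cv2.imwrite("pics/t2c.png",a); cv2.imwrite("pics/s2c.png",b)
```

```text
t 6.05 p [0.4654 0.0999 0.0852] gap 9.117291245757037e-05 F [-0.4 -0.2  0.8] grip 0.0
[-0.218  0.559 -0.159  2.276  0.266  0.326 -2.177]
side chest_drawer0_handle {'xy': [303.0, 223.6], 'p': 0.64} [0.5758 0.0258 0.077 ]
top chest_drawer0_handle {'xy': [311.6, 243.4], 'p': 0.88} [ 0.3933 -0.0141  0.077 ]
top squeeze {'xy': [321.6, 218.1], 'p': 0.53} [ 0.4937 -0.0537  0.039 ]
side clamp {'xy': [325.4, 214.3], 'p': 0.75} [ 0.574  -0.0721  0.024 ]
top clamp {'xy': [323.8, 200.4], 'p': 0.91} [ 0.5664 -0.0642  0.024 ]
```

View pics/s2c.png

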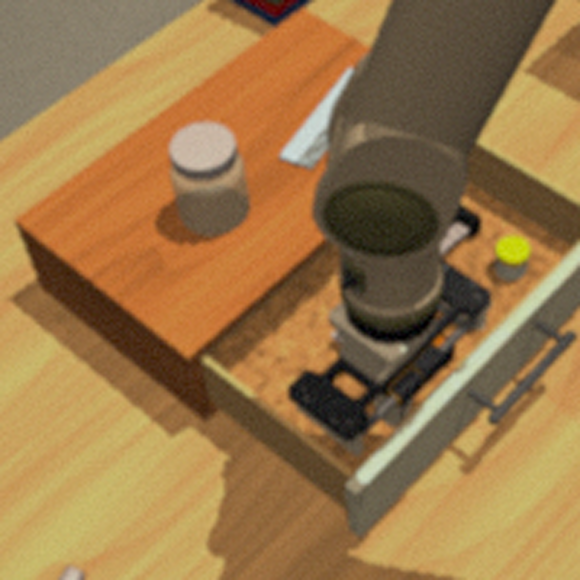

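View pics/t2c.png

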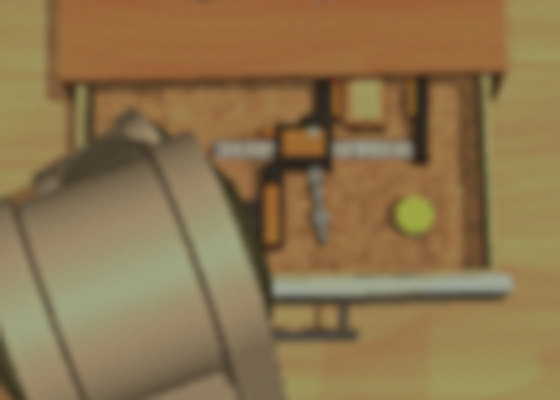

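The drawer's handle now sits at top pixel row 243.5, a travel of about 151 mm to a hard stop. In the top crop the clamp's housing is at (302, 142), the grip at (271, 210), the trigger roll near (321, 217) and the tub at (413, 215). The jaws straddle the box at (365, 100).

Run:
```python
from h import *
T=lambda c,r,z:onz("top",(240+(c+.5)/4-.5,160+(r+.5)/4-.5),z).round(4)
print("handle",T(300,334,.083),"panel in/out top",T(400,277,.103),T(400,297,.103),"chestfront",T(300,79,.115))
print("grip L/R",T(262,210,.054),T(282,210,.054),"end",T(270,247,.054))
print("roll",T(321,218,.05),"trig top/bottom",T(315,170,.05),T(322,241,.05))
print("bar",T(222,149.5,.045),T(405,150.5,.045),"nearjaw faceR",T(329,100,.054),"far jaw",T(415,100,.054),"box L/R",T(347,110,.06),T(383,110,.06),"tub",T(413,215,.058))
g=cv2.cvtColor(cv2.imread("pics/t2.png"),cv2.COLOR_BGR2HSV)[200:222,303:327]
print("col profile V rows 208-218"); v=cv2.imread("pics/t2.png")[206:220,300:328].astype(int)
for i in (2,6,10,12): print(206+i,[tuple(x) for x in v[i]][::1])
```

```text
handle [ 0.3935 -0.0254  0.083 ] panel in/out top [ 0.4416 -0.1184  0.103 ] [ 0.4231 -0.1178  0.103 ] chestfront [ 0.6283 -0.0307  0.115 ]
grip L/R [0.5159 0.0089 0.054 ] [ 0.5155 -0.0102  0.054 ] end [0.4799 0.0019 0.054 ]
roll [ 0.5075 -0.0474  0.05  ] trig top/bottom [ 0.5546 -0.0427  0.05  ] [ 0.4852 -0.0478  0.05  ]
bar [0.5781 0.0471 0.045 ] [ 0.5729 -0.1305  0.045 ] nearjaw faceR [ 0.6229 -0.0579  0.054 ] far jaw [ 0.6209 -0.1414  0.054 ] box L/R [ 0.611 -0.075  0.06 ] [ 0.6102 -0.1097  0.06  ] tub [ 0.5069 -0.1352  0.058 ]
col profile V rows 208-218
208 [(np.int64(58), np.int64(95), np.int64(127)), (np.int64(63), np.int64(104), np.int64(141)), (np.int64(60), np.int64(97), np.int64(135)), (np.int64(51), np.int64(82), np.int64(114)), (np.int64(39), np.int64(62), np.int64(87)), (np.int64(35), np.int64(61), np.int64(89)), (np.int64(38), np.int64(80), np.int64(124)), (np.int64(45), np.int64(98), np.int64(150)), (np.int64(46), np.int64(98), np.int64(149)), (np.int64(39), np.int64(81), np.int64(124)), (np.int64(41), np.int64(72), np.int64(104)), (np.int64(56), np.int64(90), np.int64
[... 3855 characters left out ...]
 np.int64(143)), (np.int64(65), np.int64(106), np.int64(147)), (np.int64(62), np.int64(102), np.int64(142)), (np.int64(61), np.int64(99), np.int64(139)), (np.int64(60), np.int64(98), np.int64(137)), (np.int64(56), np.int64(93), np.int64(131)), (np.int64(54), np.int64(84), np.int64(115)), (np.int64(66), np.int64(86), np.int64(104)), (np.int64(83), np.int64(99), np.int64(110)), (np.int64(82), np.int64(103), np.int64(121)), (np.int64(70), np.int64(103), np.int64(135)), (np.int64(64), np.int64(103), np.int64(143)), (np.int64(65), np.int64(106), np.int64(147)), (np.int64(67), np.int64(109), np.int64(149)), (np.int64(66), np.int64(108), np.int64(150)), (np.int64(67), np.int64(109), np.int64(150))]
```

Scaled: 122 mm / 400 = 0.305, 115 mm / 400 = 0.2875, 1.5 degrees / 180 = 0.0083.

>>> carry_out(
  rows=[
    [0,[0.0125,0,-0.1375],[0,0,0]],
    [93,[0.05,0.05,-0.25],[0,0,0.0083]],
    [93,[0.0875,0.175,-0.275],[0,0,0.0083]],
    [93,[0.1025,0.2875,-0.275],[0,0,0.0083]],
    [93,[0.1025,0.305,-0.2],[0,0,0.0083]],
    [93,[0.1025,0.305,-0.075],[0,0,0.0083]],
    [93,[0.1025,0.305,-0.025],[0,0,0.0083]],
    [93,[0.1025,0.305,-0.025],[0,0,0.0083]],
  ],
)

```text
time: 7.45
eef_pos: [0.506, -0.0215, 0.0944]
orientation: [3.141, -0.04, -0.005]
contact_force: [-0.4, -0.6, -0.3]
finger_gap: 0.0658
grip_force: 0.0
```

Run:
```python
from h import *
s,R=st(); print(s["orientation"])
b=cv2.cvtColor(snap("side","s3.png"),4); a=cv2.cvtColor(snap("top","t3.png"),4)
for n,z in(("squeeze",.039),("clamp",.024),("grip",.024),("trigger_face",.024)):
  for cam in("side","top"):
    for r in pinpoint(n,cam)[:1]: print(cam,n,r,onz(cam,r["xy"],z).round(4))
p=s["eef_pos"]
for y in(.0465,-.0465): print("tip",proj("side",p+R@[0,y,.014]), "above floor on", )
for X in((.507,.0105,.054),(.507,-.0545,.05)): print(X,proj("side",X))
b=b[130:290,240:400]
cv2.imwrite("pics/s3c.png",cv2.resize(b,(600,600),interpolation=2))
```

```text
t 7.45 p [ 0.506  -0.0215  0.0944] gap 0.06577814419924544 F [-0.4 -0.6 -0.3] grip 0.0
[ 3.14114792 -0.04001813 -0.0054285 ]
side squeeze {'xy': [343.1, 224.2], 'p': 0.64} [ 0.5032 -0.069   0.039 ]
top squeeze {'xy': [463.2, 222.3], 'p': 0.62} [ 0.4644 -0.5977  0.039 ]
side clamp {'xy': [325.9, 214.2], 'p': 0.66} [ 0.573  -0.0734  0.024 ]
tip [343.02342975 215.72178856] above floor on
tip [321.54425871 235.658764  ] above floor on
(0.507, 0.0105, 0.054) [324.87602946 237.70005797]
(0.507, -0.0545, 0.05) [339.14974581 224.38323852]
```

View pics/s3c.png

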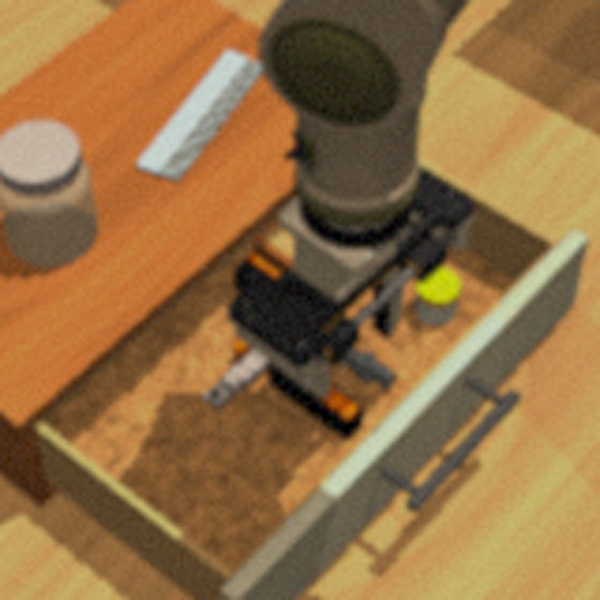

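Run:
```python
from h import *
for n,X in dict(gripEndTop=(.480,0,.054),gripMid=(.507,-.001,.054),roll=(.507,-.0474,.05),trigEnd=(.485,-.0478,.05),tub=(.507,-.135,.058)).items():
    print(n,((proj("side",X)-[240,130])*3.75).round(0))
```

```text
gripEndTop [355. 414.]
gripMid [328. 394.]
roll [366. 360.]
trigEnd [389. 374.]
tub [435. 286.]
```

>>> carry_out(
  rows=[
    [93,[0,0,0],[0,0,0]],
    [93,[0,0,0],[0,0,0]],
    [93,[0,0,0],[0,0,0]],
    [93,[0,0,0],[0,0,0]],
  ],
)

```text
time: 8.45
eef_pos: [0.5072, -0.0217, 0.0956]
orientation: [3.141, -0.041, -0.0]
contact_force: [-0.7, -0.7, 0.0]
finger_gap: 0.0931
grip_force: 0.0
```

Scaled: 52 mm / 400 = 0.13, 42 mm / 400 = 0.105.

>>> carry_out(
  rows=[
    [93,[0,0,0.0625],[0,0,0]],
    [93,[0,0,0.105],[0,0,0]],
    [93,[0,0,0.13],[0,0,0]],
    [93,[0,0,0.13],[0,0,0]],
  ],
)

```text
time: 8.95
eef_pos: [0.5069, -0.0216, 0.0431]
orientation: [3.141, -0.041, -0.002]
contact_force: [0.6, -1.4, 0.7]
finger_gap: 0.0932
grip_force: 0.0
```

Scaled: -11 mm / 400 = -0.0275, -10 mm / 400 = -0.025.

>>> carry_out(
  rows=[
    [84,[0,0,0],[0,0,0]],
    [75,[0,0,0],[0,0,0]],
    [66,[0,-0.0075,0],[0,0,0]],
    [57,[0,-0.0175,0],[0,0,0]],
    [49,[0,-0.025,0],[0,0,0]],
    [44,[0,-0.0275,0],[0,0,0]],
    [44,[0,-0.0275,0],[0,0,0]],
  ],
)

```text
time: 9.82
eef_pos: [0.5073, -0.0106, 0.0435]
orientation: [3.141, -0.041, -0.001]
contact_force: [-2.1, -3.0, 0.3]
finger_gap: 0.0445
grip_force: 1.5
```

Scaled: -1.5 mm / 400 = -0.0038, -1 mm / 400 = -0.0025.

>>> carry_out(
  rows=[
    [41,[0,-0.0025,0],[0,0,0]],
    [41,[0,-0.0025,0],[0,0,0]],
    [40,[0,-0.0038,0],[0,0,0]],
  ],
)

```text
time: 10.2
eef_pos: [0.5078, -0.0087, 0.0436]
orientation: [-3.141, 0.04, -0.001]
contact_force: [-1.8, -2.0, -1.0]
finger_gap: 0.0405
grip_force: 2.7
```

Run:
```python
from h import *
s,R=st()
a=snap("side","s4.png")
for n in("squeeze","far_pad","ring_box","near_pad"): print(n,pinpoint(n,"side")[:1],boxes_of(n,"side")[:1])
```

```text
t 10.2 p [ 0.5078 -0.0087  0.0436] gap 0.04045640574782592 F [-1.8 -2.  -1. ] grip 2.738518640398979
squeeze [] []
far_pad [{'xy': [299.0, 220.3], 'p': 0.52}] []
ring_box [{'xy': [316.9, 202.5], 'p': 0.56}] []
near_pad [] []
```

Scaled: 18 mm / 400 = 0.045, 17 mm / 400 = 0.0425.

>>> carry_out(
  rows=[
    [50,[0,0,0],[0,0,0]],
    [60,[0,0.0075,0],[0,0,0]],
    [70,[0,0.02,0],[0,0,0]],
    [80,[0,0.0325,0],[0,0,0]],
    [80,[0,0.0425,0],[0,0,0]],
    [80,[0,0.045,0],[0,0,0]],
    [72,[0,0.0375,0],[0,0,0]],
    [64,[0,0.0275,0],[0,0,0]],
    [56,[0,0.0175,0],[0,0,0]],
    [48,[0,0.0075,0],[0,0,0]],
    [41,[0,0,0],[0,0,0]],
    [40,[0,0,0],[0,0,0]],
  ],
)

```text
time: 12.15
eef_pos: [0.5076, -0.0077, 0.0435]
orientation: [-3.14, 0.038, -0.0]
contact_force: [-3.0, 2.1, -0.6]
finger_gap: 0.0406
grip_force: 5.1
```

Scaled: 18 mm / 400 = 0.045, 17 mm / 400 = 0.0425.

>>> carry_out(
  rows=[
    [50,[0,0,0],[0,0,0]],
    [60,[0,0.0075,0],[0,0,0]],
    [70,[0,0.02,0],[0,0,0]],
    [80,[0,0.0325,0],[0,0,0]],
    [80,[0,0.0425,0],[0,0,0]],
    [80,[0,0.045,0],[0,0,0]],
  ],
)

```text
time: 12.9
eef_pos: [0.5072, -0.0274, 0.0436]
orientation: [-3.141, 0.042, -0.0]
contact_force: [-0.3, 1.7, -0.2]
finger_gap: 0.0802
grip_force: 0.8
```

Run:
```python
from h import *
s,R=st()
b=cv2.cvtColor(snap("side","s5.png"),4);a=cv2.cvtColor(snap("top","t5.png"),4)
c=np.zeros((600,800,3),np.uint8)
c[:, :400]=cv2.resize(b[165:265,285:351],(400,600),interpolation=2)
c[:, 400:]=cv2.resize(a[160:250,290:350],(400,600),interpolation=2)
cv2.imwrite("pics/c5.png",c)
```

```text
t 12.9 p [ 0.5072 -0.0274  0.0436] gap 0.08019294615532649 F [-0.3  1.7 -0.2] grip 0.8267492987215519
```

View pics/c5.png

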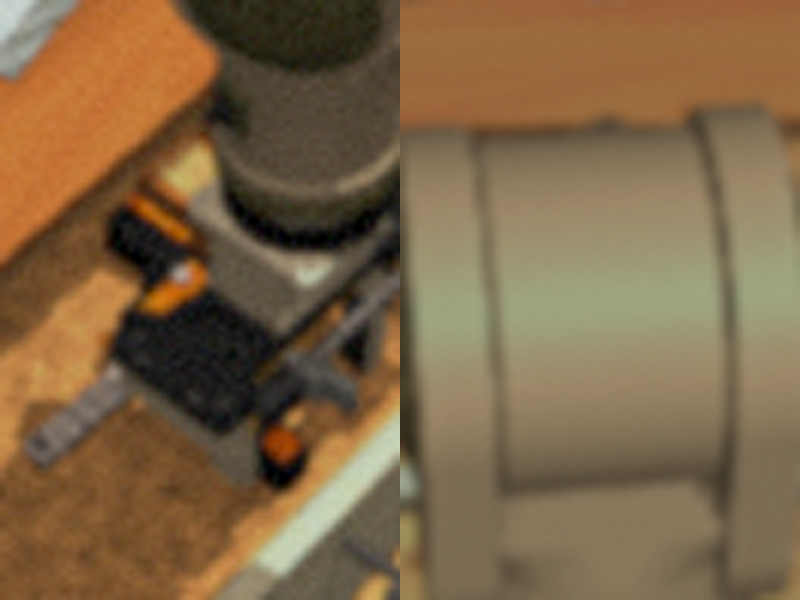

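The crop shows the bar's tail now out to crop (40, 450), the trigger sprung out at (330, 380) and the grip end at (282, 450) beside the finger. I'll work out the bar travel from the tail.

Run:
```python
from h import *
P=[onz("side",(240+212/3.75,130+399/3.75),.045),onz("side",(285+40/6.06,165+452/6),.045)]
print(P, np.linalg.norm(P[1]-P[0]))
# track grip end motion between s3 and s5, and tail, by template matching
a=cv2.imread("pics/s3.png");b=cv2.imread("pics/s5.png")
for n,(x,y) in dict(grip=(333,239),tail=(297,235)).items():
    t=cv2.resize(a[y-6:y+7,x-6:x+7],None,fx=4,fy=4,interpolation=2); S=cv2.resize(b[y-18:y+19,x-18:x+19],None,fx=4,fy=4,interpolation=2)
    r=cv2.matchTemplate(S,t,cv2.TM_CCOEFF_NORMED); _,v,_,l=cv2.minMaxLoc(r); d=np.array(l)/4-12
    A=onz("side",(x,y),.05);B=onz("side",(x+d[0],y+d[1]),.05); print(n,round(v,2),d,(B-A).round(4))
```

```text
[array([0.5759986 , 0.05525072, 0.045     ]), array([0.57761509, 0.07442343, 0.045     ])] 0.019240734597123867
grip 0.82 [-0.5   0.25] [0.0005 0.0016 0.    ]
tail 0.71 [ 1.   -2.25] [ 0.0031 -0.0077  0.    ]
```

Scaled: -17 mm / 400 = -0.0425, -16 mm / 400 = -0.04.

>>> carry_out(
  rows=[
    [72,[0,-0.0075,0],[0,0,0]],
    [64,[0,-0.0175,0],[0,0,0]],
    [56,[0,-0.0275,0],[0,0,0]],
    [50,[0,-0.035,0],[0,0,0]],
    [46,[0,-0.04,0],[0,0,0]],
    [43,[0,-0.0425,0],[0,0,0]],
  ],
)

```text
time: 13.75
eef_pos: [0.5072, -0.0097, 0.0434]
orientation: [-3.141, 0.04, 0.001]
contact_force: [-2.6, -1.7, -1.8]
finger_gap: 0.0442
grip_force: 17.1
```

Scaled: -17 mm / 400 = -0.0425.

>>> carry_out(
  rows=[
    [44,[0,-0.0425,0],[0,0,0]],
  ],
)

```text
time: 13.88
eef_pos: [0.5084, 0.0052, 0.0436]
orientation: [3.14, -0.047, 0.001]
contact_force: [-0.7, -3.5, -2.3]
finger_gap: 0.0446
grip_force: 13.7
```

I applied that shift twice: shifts count from each call's own start, so the tool slid about 15 mm sideways and may have dragged the clamp. I'll check before going on.

Run:
```python
from h import *
s,R=st()
b=snap("side","s6.png"); snap("top","t6.png"); s,R=st()
b=cv2.cvtColor(b,4)
cv2.imwrite("pics/c6.png",cv2.resize(b[160:260,275:375],(600,600),interpolation=2))
```

```text
t 13.875 p [0.5084 0.0052 0.0436] gap 0.0445799464117031 F [-0.7 -3.5 -2.3] grip 13.673567175865173
t 13.975 p [0.5087 0.0084 0.0435] gap 0.04434095121748333 F [-1.2 -0.3 -2.6] grip 14.761332124471664
```

View pics/c6.png

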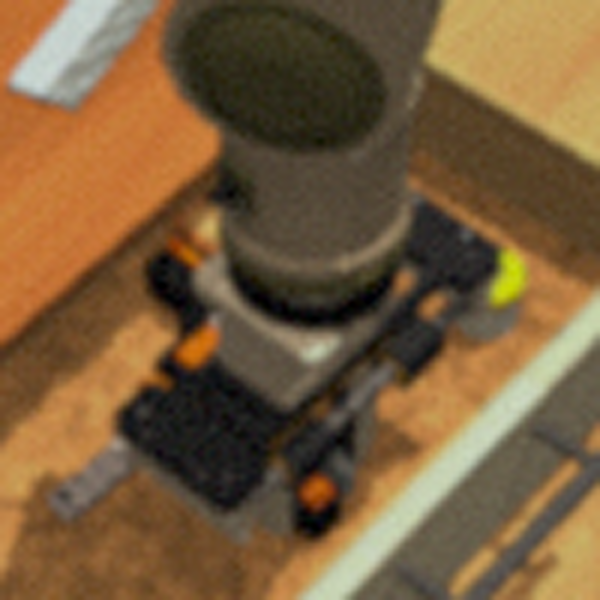

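Run:
```python
from h import *
tail=[(240+212/3.75,130+399/3.75),(285+40/6.06,165+452/6),(275+65/6,160+502/6)]
grip=[(240+343/3.75,130+405/3.75),(285+282/6.06,165+442/6),(275+318/6,160+492/6)]
for t,g in zip(tail,grip):
    T=onz("side",t,.045);G=onz("side",g,.054);print(T.round(4),G.round(4),(T-G).round(4))
a=cv2.imread("pics/s5.png");b=cv2.imread("pics/s6.png")
for n,x,y,z in(("grip",332,240,.05),("tail",292,239,.045),("pad+box",311,198,.05)):
    t=cv2.resize(a[y-7:y+8,x-7:x+8],None,fx=4,fy=4,interpolation=2); S=cv2.resize(b[y-20:y+21,x-20:x+21],None,fx=4,fy=4,interpolation=2)
    r=cv2.matchTemplate(S,t,cv2.TM_CCOEFF_NORMED); _,v,_,l=cv2.minMaxLoc(r); d=np.array(l)/4-13
    print(n,round(v,2),d,(onz("side",(x+d[0],y+d[1]),z)-onz("side",(x,y),z)).round(4))
```

```text
[0.576  0.0553 0.045 ] [ 0.4921 -0.0009  0.054 ] [ 0.0839  0.0561 -0.009 ]
[0.5776 0.0744 0.045 ] [0.4905 0.0008 0.054 ] [ 0.0872  0.0736 -0.009 ]
[0.5824 0.0934 0.045 ] [0.4909 0.016  0.054 ] [ 0.0915  0.0774 -0.009 ]
grip 0.9 [-3.25  3.  ] [0.0006 0.0138 0.    ]
tail 0.8 [-8.25  6.5 ] [0.0028 0.0314 0.    ]
pad+box 0.55 [13.  6.] [-0.0457 -0.0078  0.    ]
```

Scaled: 16 mm / 400 = 0.04, 12 mm / 400 = 0.03.

>>> carry_out(
  rows=[
    [52,[0,0,0],[0,0,0]],
    [61,[0,0.0075,0],[0,0,0]],
    [70,[0,0.02,0],[0,0,0]],
    [79,[0,0.03,0],[0,0,0]],
    [79,[0,0.04,0],[0,0,0]],
    [79,[0,0.04,0],[0,0,0]],
  ],
)

```text
time: 14.72
eef_pos: [0.5075, -0.0094, 0.0436]
orientation: [-3.141, 0.041, 0.0]
contact_force: [0.4, -0.8, 1.4]
finger_gap: 0.079
grip_force: 0.0
```

Run:
```python
from h import *
s,R=st()
b=snap("side","s7.png")
for n in("ring_box","far_pad","near_pad","clamp","squeeze"): print(n,[(r["xy"],round(r["p"],2),onz("side",r["xy"],.04).round(3)) for r in boxes_of(n,"side")[:1]+pinpoint(n,"side")[:1]])
a=cv2.imread("pics/s5.png");b=b[:,:,::-1].copy()
for n,x,y,z,w in(("grip",332,240,.05,7),("tail",292,239,.045,5),("tail",294,238,.045,7)):
    t=cv2.resize(a[y-w:y+w+1,x-w:x+w+1],None,fx=4,fy=4,interpolation=2); S=cv2.resize(b[y-w-13:y+w+14,x-w-13:x+w+14],None,fx=4,fy=4,interpolation=2)
    r=cv2.matchTemplate(S,t,cv2.TM_CCOEFF_NORMED); _,v,_,l=cv2.minMaxLoc(r); d=np.array(l)/4-13
    print(n,round(v,2),d,(onz("side",(x+d[0],y+d[1]),z)-onz("side",(x,y),z)).round(4))
```

```text
t 14.725 p [ 0.5075 -0.0094  0.0436] gap 0.07897181749247818 F [ 0.4 -0.8  1.4] grip 0.0
ring_box [([288.3, 238.3], 0.7, array([0.592, 0.073, 0.04 ])), ([313.0, 204.7], 0.65, array([ 0.619, -0.066,  0.04 ]))]
far_pad [([332.9, 231.8], 0.2, array([ 0.508, -0.028,  0.04 ]))]
near_pad [([183.2, 363.1], 0.41, array([0.539, 0.494, 0.04 ]))]
clamp [([301.3, 234.4], 0.74, array([0.573, 0.039, 0.04 ])), ([322.5, 219.0], 0.94, array([ 0.562, -0.044,  0.04 ]))]
squeeze [([339.8, 233.1], 0.63, array([ 0.49 , -0.037,  0.04 ])), ([335.9, 229.3], 0.47, array([ 0.507, -0.04 ,  0.04 ]))]
grip 0.96 [-4.25  3.75] [0.0011 0.0176 0.    ]
tail 0.86 [-5.75  5.  ] [0.0009 0.0231 0.    ]
tail 0.86 [-5.75  4.5 ] [0.0021 0.022  0.    ]
```

Scaled: -8 mm / 400 = -0.02, -7 mm / 400 = -0.0175.

>>> carry_out(
  rows=[
    [72,[0,-0.005,0],[0,0,0]],
    [66,[0,-0.0125,0],[0,0,0]],
    [60,[0,-0.0175,0],[0,0,0]],
    [58,[0,-0.02,0],[0,0,0]],
    [58,[0,-0.02,0],[0,0,0]],
  ],
)

```text
time: 15.9
eef_pos: [0.5074, -0.0011, 0.0436]
orientation: [3.141, -0.041, -0.001]
contact_force: [-1.6, 0.8, 2.2]
finger_gap: 0.0587
grip_force: 17.0
```

Scaled: -200 mm / 400 = -0.5, -110 mm / 400 = -0.275.

>>> carry_out(
  rows=[
    [70,[0,0.005,0],[0,0,0]],
    [80,[0,0.01,0],[0,0,0]],
    [90,[0,0.01,0],[0,0,0]],
    [93,[0,0.01,-0.025],[0,0,0]],
    [93,[0,0.01,-0.125],[0,0,0]],
    [93,[0,0.01,-0.25],[0,0,0]],
    [93,[0,-0.125,-0.2875],[0,0,0]],
    [93,[0,-0.275,-0.2875],[0,0,0]],
    [93,[0,-0.425,-0.2875],[0,0,0]],
    [93,[0,-0.5,-0.2875],[0,0,0]],
    [93,[0,-0.5,-0.2875],[0,0,0]],
  ],
)

```text
time: 17.27
eef_pos: [0.5126, 0.2016, 0.1592]
orientation: [-3.14, 0.034, -0.001]
contact_force: [-0.2, -1.5, 0.3]
finger_gap: 0.0931
grip_force: 0.0
```

Run:
```python
from h import *
s,R=st()
a=cv2.cvtColor(snap("top","t8.png"),4); b=cv2.cvtColor(snap("side","s8.png"),4)
for cam in("top","side"):
  for n,z in(("ring_box",.024),("far_pad",.024),("clamp",.024),("squeeze",.039),("glue_tub",.024)):
    print(cam,n,[(np.round(r["xy"],1),round(r["p"],2),onz(cam,r["xy"],z).round(3)) for r in pinpoint(n,cam)[:1]])
c=np.zeros((600,800,3),np.uint8)
c[:,:]=cv2.resize(a[170:230,290:370],(800,600),interpolation=2)
c[380:,:240]=cv2.resize(b[175:265,280:378],(240,220),interpolation=2)
cv2.imwrite("pics/c8.png",c)
```

```text
t 17.275 p [0.5126 0.2016 0.1592] gap 0.09313869224935675 F [-0.2 -1.5  0.3] grip 0.0
top ring_box [(array([325.9, 183.2]), 0.66, array([ 0.636, -0.074,  0.024]))]
top far_pad []
top clamp [(array([322. , 198.1]), 0.79, array([ 0.576, -0.057,  0.024]))]
top squeeze [(array([316.2, 214.6]), 0.51, array([ 0.508, -0.033,  0.039]))]
top glue_tub [(array([341.8, 212.3]), 0.58, array([ 0.517, -0.133,  0.024]))]
side ring_box [(array([311.4, 207.8]), 0.85, array([ 0.623, -0.063,  0.024]))]
side far_pad [(array([311., 206.]), 0.61, array([ 0.629, -0.068,  0.024]))]
side clamp [(array([321. , 214.9]), 0.77, array([ 0.583, -0.062,  0.024]))]
side squeeze []
side glue_tub [(array([350.6, 210.2]), 0.68, array([ 0.525, -0.134,  0.024]))]
```

View pics/c8.png

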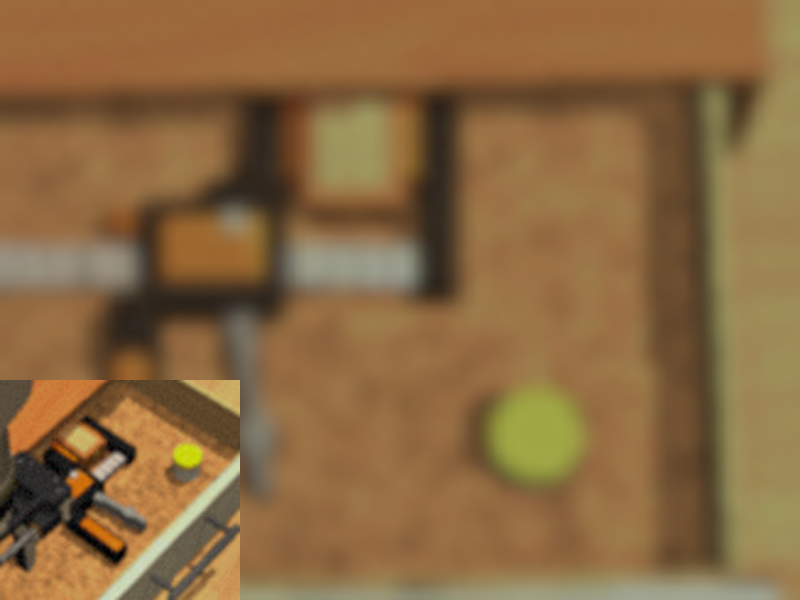

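The top crop shows the box at (308–392, 150) with the near pad on its left (285–308) and the far pad on its right (395–420). So both jaws have already met the box, the tub is upright, and the drawer is still fully out. I'll go back in and hold the trigger with a gentle squeeze.

>>> carry_out(
  rows=[
    [93,[0,0.125,0],[0,0,0]],
    [93,[0,0.2625,0],[0,0,0]],
    [93,[0,0.4,0],[0,0,0]],
    [93,[0,0.4875,0],[0,0,0]],
    [93,[0,0.51,0.0375],[0,0,0]],
    [93,[0,0.51,0.1375],[0,0,0]],
    [93,[0,0.51,0.225],[0,0,0]],
    [93,[0,0.51,0.275],[0,0,0]],
    [93,[0,0.51,0.2875],[0,0,0]],
    [93,[0,0.51,0.2875],[0,0,0]],
  ],
)

```text
time: 19.12
eef_pos: [0.5076, -0.0044, 0.0434]
orientation: [-3.141, 0.039, 0.001]
contact_force: [-0.5, 0.0, 0.8]
finger_gap: 0.0928
grip_force: 0.0
```

Scaled: -2 mm / 400 = -0.005, -1.5 mm / 400 = -0.0038.

>>> carry_out(
  rows=[
    [84,[0,0,0],[0,0,0]],
    [75,[0,0,0],[0,0,0]],
    [68,[0,-0.0025,0],[0,0,0]],
    [64,[0,-0.0038,0],[0,0,0]],
    [62,[0,-0.005,0],[0,0,0]],
    [61,[0,-0.005,0],[0,0,0]],
    [61,[0,-0.005,0],[0,0,0]],
  ],
)

```text
time: 20.0
eef_pos: [0.5076, -0.0025, 0.0438]
orientation: [-3.141, 0.041, -0.0]
contact_force: [-1.6, 2.6, 5.2]
finger_gap: 0.0618
grip_force: 13.2
```

>>> carry_out(
  rows=[
    [61,[0,0,0],[0,0,0]],
    [61,[0,0,0],[0,0,0]],
    [61,[0,0,0],[0,0,0]],
  ],
)

```text
time: 20.38
eef_pos: [0.5076, -0.0025, 0.0439]
orientation: [-3.141, 0.041, -0.0]
contact_force: [-1.6, 2.1, 6.0]
finger_gap: 0.0613
grip_force: 13.2
```

Run:
```python
from h import *
c=cv2.cvtColor(snap("top","t9.png"),4); a=cv2.imread("pics/t2.png")
x0=345
for n,b in(("t8",cv2.imread("pics/t8.png")),("now",c)):
    A=cv2.resize(a[220:240,x0:368],None,fx=8,fy=8,interpolation=2);B=cv2.resize(b[216:244,x0:368],None,fx=8,fy=8,interpolation=2)
    r=cv2.matchTemplate(B,A,cv2.TM_CCOEFF_NORMED);_,v,_,l=cv2.minMaxLoc(r);print(n,round(v,3),"row shift px",l[1]/8-4)
st()
```

```text
t8 0.99 row shift px -0.125
now 0.988 row shift px -0.125
t 20.425 p [ 0.5076 -0.0025  0.0438] gap 0.06162748009968613 F [-1.8  2.2  6.4] grip 13.242015391588211
```

```bash
python3 -c "
from h import *
print(ticket.finish_job())"
```

```text
the job is handed in; nothing more can be done
None
```

I handed the job in with the drawer out at its stop and both jaws on the box; the trigger is held at about 13 N (roughly 31 N at the jaws), and one mistaken move during the third squeeze slid the clamp and box about 18 mm sideways in the drawer.

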